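Line up the pipe reducers by height on the spigot rail and cap the tallest

ROBOT

A 6-joint arm with a two-finger parallel gripper is mounted at the origin on the work surface. World frame = base frame: x ahead of the robot, y to its left, z up, the work surface at z = 0. Lengths are in mm, angles in rad, forces in N, time in s.
With the tool pointing down it reaches from about 350 to 850 mm from the base axis. Payload 8.1 kg.
Tool frame: the origin (TCP) lies midway between the tips of the shut fingers; the grasp point (between the pads) lies 19 mm behind it; z points along the fingers, y is the line along which they close (so a half turn about z gives the same grasp; the last joint's range is limited). The gripper opens to 85 mm and grips with 20 to 120 N. Pads are 22 mm wide; open, the fingers measure 114 mm over their backs; the gripper's body (76 mm by 85 mm) begins 54 mm behind the grasp point. The pads swing forward as they close: fully open they stand 13 mm farther back than shut.
Start: joints at [1.259, 0.13, 1.488, -0, 1.523, -0.085], TCP at [134.894, 584.644, 202.492] pointing down, gripper open.
Joint ranges: [-2.96, 2.96], [-0.89, 2.26], [0.02, 2.5], [-1.34, 4.48], [0, 2.73], [-2.66, 2.66]. Speed limits (rad/s): [2.39, 2.39, 2.79, 3.14, 3.14, 3.14].

INTERFACE

Orientations are given as a rotation vector (axis times angle).
In Python, from cell import bot gives the robot as it stands.
- The arm moves only by the tool jog_arm, never from a script. Its argument "commands" is a list of rows, each a list of 7 numbers: the turn, a rotation vector about the tool's x, y, z in rad, then the shift along the tool's x, y, z in mm, then the closure, from -1 (fully open) to 1 (shut). A call has 1 to 10 rows; each row shifts and turns the commanded pose from where the row before left it, along the tool's axes as they then stand; what a row does not reach is not made up. A row lasts 1/12 s, in which the tool goes at most 41.7 mm and 7.16 degrees, less where a joint would pass 70% of its speed; a pose out of reach is approached as far as the arm can. A call with a gripper value outside its range is refused whole. The fingers move at their own pace and stop on an object; "force" is the grip in N (left out, the last holds). Time passes only in rows, so rows that do not move let the fingers close. It gives the time, the measured TCP pose, the force, the opening and the grip force at its end, in the units of the state.
- bot.state(): the state, without advancing time (a new reading comes with each control period).
- bot.snapshot(name): name is "scene" or "top" or "wrist"; returns (picture, depth): 480x640x3 uint8, red, green, blue; 480x640 float32, mm along the optical axis (not along the pixel's ray), 0 where there is no reading.
- bot.get_calibration(name): a dict with "vertical_fov" (degrees; the focal length in pixels is half the picture's height over the tangent of half this angle, whatever the lens; pixels are square), "cx", "cy" (the principal point, pixels), "R" (3x3) and "t" (3): a world point X has camera coordinates R X + t; the wrist camera has in their place "T_tool_cam" (4x4, takes a point from camera to tool coordinates, whose origin is the TCP and whose axes are the flange's). Camera axes: x right, y down, z forward; pixel columns grow to the right and rows downward; lengths in mm; the calibration is good to about 2 mm. The wrist camera is an equidistant fisheye: a pixel r from the principal point sees the ray r / f radians off the axis. A picture is of the moment at which its call begins: read the wrist's pose just before it. get_calibration takes no time and is no camera call.
- bot.close_job(): hands the job in; it is judged then, once.
Trained networks look in the newest picture that a camera, given by its name, has taken for a name from the list of things; names that differ only in an ending like _2 or _b are one class to them, and where a whole thing is asked for, a point or a joint stands for the part that bears it (a point fixed in the world has none). Each returns a list of dicts, best first, with "conf" (0 to 1); they miss things now and then, are a little off and sometimes report something else, mostly with a low value. They report only what shows in the picture. A call takes as long as a camera call. They do not tell look-alikes from the thing itself.
- bot.silhouettes(camera, target): "mask" (480x640 bool, what is visible of it) and "at" ([column, row] in pixels, amid what is visible of it).
The state is a dict: "clock": time; "qpos": joint angles; "dq": joint speeds; "joint_torque": joint torques, N m; "tcp_pos": TCP position; "ee_rot": TCP orientation; "wrist_force": force on the tool from outside, world axes, zero at the start; "torque": the same for the moment, N m; "opening": finger opening in mm; "gripper_force": force on a finger pad.
Only numpy, scipy, OpenCV 4.12 (cv2) and the standard library are available. Lean on these libraries where they do the work, as an engineer would, in place of code of your own. Each camera call takes 0.05 s, during which the arm holds its last target. There are 200 camera calls.

TASK

Stand the four flanged pipe reducers flange down over the four spigots of the rail in order of height, the shortest at the end with the yellow block and the tallest at the far end from it, without tipping any of them over. Once all four stand in line, set the orange blanking cap flange down over the tip of the tallest. Leave everything fully seated, upright, let go and at rest.

Things in the scene. Friction and masses are not known exactly. Their poses are not given: they have to be found in the camera images.
- reducer_70: Shortest steel pipe reducer, white tape band near the top, loose, upright, 70 mm high: flange 60 mm across, 8 thick; tube 40 mm across (grip here) up to a shoulder at 50; tip above it 20 mm high, 27 mm across tapering to 17. Round hole underneath, 34 mm across, 28 deep, fits over a spigot. Origin: centre of the underside, z up its axis; yaw is of no matter. 210 to 390 g.
- reducer_92: Second shortest steel pipe reducer, green tape band near the top, loose, upright, 92 mm high: flange 60 mm across, 8 thick; tube 40 mm across (grip here) up to a shoulder at 72; tip above it 20 mm high, 27 mm across tapering to 17. Round hole underneath, 34 mm across, 28 deep, fits over a spigot. Origin: centre of the underside, z up its axis; yaw is of no matter. 240 to 447 g.
- reducer_114: Second tallest steel pipe reducer, blue tape band near the top, loose, upright, 114 mm high: flange 60 mm across, 8 thick; tube 40 mm across (grip here) up to a shoulder at 94; tip above it 20 mm high, 27 mm across tapering to 17. Round hole underneath, 34 mm across, 28 deep, fits over a spigot. Origin: centre of the underside, z up its axis; yaw is of no matter. 271 to 504 g.
- reducer_136: Tallest steel pipe reducer, black tape band near the top, loose, upright, 136 mm high: flange 60 mm across, 8 thick; tube 40 mm across (grip here) up to a shoulder at 116; tip above it 20 mm high, 27 mm across tapering to 17. Round hole underneath, 34 mm across, 28 deep, fits over a spigot. Origin: centre of the underside, z up its axis; yaw is of no matter. 302 to 561 g.
- cap: Orange plastic cap, loose, flange down, 45 mm high: flange 56 mm across, 7 thick; round body 38 mm across above it (grip here), closed on top. Hole underneath, 32 mm across, 25 deep, fits over a reducer's tip; home, its underside rests on the shoulder (116 mm above the underside of the tallest reducer). Origin: centre of the underside, z up. 63 to 117 g.
- seat_a: Seat 1 of four in a straight row, 90 mm apart, fixed on a dark rail (78 x 460 mm, top 12 mm above the table): disc 66 mm across, 6 thick, with a tapered brass spigot 28 mm across at the root, 12 at the tip, 20 mm high above the disc. Origin: centre of the disc's underside; a seated reducer's underside is 6 mm above it. z up, y along the row from seat_a to seat_d.
- seat_b: Seat 2 of four in a straight row, 90 mm apart, fixed on a dark rail (78 x 460 mm, top 12 mm above the table): disc 66 mm across, 6 thick, with a tapered brass spigot 28 mm across at the root, 12 at the tip, 20 mm high above the disc. Origin: centre of the disc's underside; a seated reducer's underside is 6 mm above it. z up, y along the row from seat_a to seat_d.
- seat_c: Seat 3 of four in a straight row, 90 mm apart, fixed on a dark rail (78 x 460 mm, top 12 mm above the table): disc 66 mm across, 6 thick, with a tapered brass spigot 28 mm across at the root, 12 at the tip, 20 mm high above the disc. Origin: centre of the disc's underside; a seated reducer's underside is 6 mm above it. z up, y along the row from seat_a to seat_d.
- seat_d: Seat 4 of four in a straight row, 90 mm apart, fixed on a dark rail (78 x 460 mm, top 12 mm above the table): disc 66 mm across, 6 thick, with a tapered brass spigot 28 mm across at the root, 12 at the tip, 20 mm high above the disc. Origin: centre of the disc's underside; a seated reducer's underside is 6 mm above it. z up, y along the row from seat_a to seat_d.
- yellow_block: Yellow block 50 x 32 x 30 mm fixed on the rail at one end of the row, 65 mm beyond the end seat's centre: the end for the shortest reducer. It may be beside seat_a or seat_d; a dark block of the same size is at the other end. Origin: centre of the underside.
Things that resemble listed ones, but are neither listed nor needed, are in the scene too. Leave any purple look-alike of the reducer_136 alone. Several things have the shape of the cap; the one meant has the colours described above.

How it is judged (in metres and radians):
On the way, in this order (a step that is already met when the one before it is completed fails the run):
1. all four reducers are seated on the spigots in order of height, shortest at the yellow block (((horizontal distance between yellow_block and seat_a below 0.1 m and horizontal distance between reducer_70 and seat_a below 0.008 m and z of reducer_70 in the frame of seat_a between 0.002 and 0.01 m and angle between each of reducer_70, reducer_92, reducer_114, reducer_136's own z axis and vertical below 0.08 rad and horizontal distance between reducer_92 and seat_b below 0.008 m and z of reducer_92 in the frame of seat_b between 0.002 and 0.01 m and horizontal distance between reducer_114 and seat_c below 0.008 m and z of reducer_114 in the frame of seat_c between 0.002 and 0.01 m and horizontal distance between reducer_136 and seat_d below 0.008 m and z of reducer_136 in the frame of seat_d between 0.002 and 0.01 m) or (horizontal distance between yellow_block and seat_d below 0.1 m and horizontal distance between reducer_70 and seat_d below 0.008 m and z of reducer_70 in the frame of seat_d between 0.002 and 0.01 m and angle between each of reducer_70, reducer_92, reducer_114, reducer_136's own z axis and vertical below 0.08 rad and horizontal distance between reducer_92 and seat_c below 0.008 m and z of reducer_92 in the frame of seat_c between 0.002 and 0.01 m and horizontal distance between reducer_114 and seat_b below 0.008 m and z of reducer_114 in the frame of seat_b between 0.002 and 0.01 m and horizontal distance between reducer_136 and seat_a below 0.008 m and z of reducer_136 in the frame of seat_a between 0.002 and 0.01 m))), for 0.2 s.
2. the cap is seated on the tallest reducer (horizontal distance between cap and reducer_136 below 0.008 m and z of cap in the frame of reducer_136 between 0.11 and 0.121 m and angle between cap's own z axis and vertical below 0.08 rad), for 0.2 s.
At the end, for the whole second after the job is handed in: Each reducer within 8 mm of its seat's centre, down on the disc (within 4 mm), upright within 0.08 rad, in order of height, shortest next to the yellow block; the cap on the tallest within 8 mm of its axis, its underside 110 to 121 mm above the reducer's, upright within 0.08 rad; all at rest (all of step 2 and ((horizontal distance between yellow_block and seat_a below 0.1 m and horizontal distance between reducer_70 and seat_a below 0.008 m and z of reducer_70 in the frame of seat_a between 0.002 and 0.01 m and angle between each of reducer_70, reducer_92, reducer_114, reducer_136's own z axis and vertical below 0.08 rad and horizontal distance between reducer_92 and seat_b below 0.008 m and z of reducer_92 in the frame of seat_b between 0.002 and 0.01 m and horizontal distance between reducer_114 and seat_c below 0.008 m and z of reducer_114 in the frame of seat_c between 0.002 and 0.01 m and horizontal distance between reducer_136 and seat_d below 0.008 m and z of reducer_136 in the frame of seat_d between 0.002 and 0.01 m) or (horizontal distance between yellow_block and seat_d below 0.1 m and horizontal distance between reducer_70 and seat_d below 0.008 m and z of reducer_70 in the frame of seat_d between 0.002 and 0.01 m and angle between each of reducer_70, reducer_92, reducer_114, reducer_136's own z axis and vertical below 0.08 rad and horizontal distance between reducer_92 and seat_c below 0.008 m and z of reducer_92 in the frame of seat_c between 0.002 and 0.01 m and horizontal distance between reducer_114 and seat_b below 0.008 m and z of reducer_114 in the frame of seat_b between 0.002 and 0.01 m and horizontal distance between reducer_136 and seat_a below 0.008 m and z of reducer_136 in the frame of seat_a between 0.002 and 0.01 m)) and linear speed of each of reducer_70, reducer_92, reducer_114, reducer_136, cap below 0.02 m/s); the robot touches nothing.
It fails at once if a reducer is tipped over (more than 0.7 rad) (angle between any of reducer_70, reducer_92, reducer_114, reducer_136's own z axis and vertical above 0.7 rad).
It also fails if it takes over 128 s, if anything falls off the work surface, if the arm or the gripper's body presses on something with over 40 N, if the wrist force passes 120 N, or if a joint passes its speed limit or range.

## Working session

There is one attempt and no reset: what is moved stays moved. The work goes in short steps, Python scripts to look and compute and a tool call to move; the robot and the scene stay as the last step left them, time stands still between calls to the robot, and variables do not carry over. Pictures are saved under pics/ and viewed, at most 14 in all, crops included, and the job is handed in when it is done.

Besides the shell and the picture viewer there is one more tool, called after ">>>" as a command line: name --pt "numbers of a row" for each row, then --argument value for the rest. jog_arm: Moves the arm, as the interface text tells. Its arguments: {"type":"object","properties":{"commands":{"type":"array","items":{"type":"array","items":{"type":"number"}}},"force":{"type":"number"}},"required":["commands"]}

```bash
ls; mkdir -p pics
python3 - <<'E'
from cell import bot
import cv2
s=bot.state();print(s)
for n in("scene","top"):
    p,d=bot.snapshot(n);cv2.imwrite(f"pics/{n}0.png",p[:,:,::-1]);c=bot.get_calibration(n);print(n,c)
print(bot.get_calibration("wrist"))
E
```

```text
pics
{'clock': 0.0, 'qpos': array([ 1.25860672e+00,  1.31149302e-01,  1.48930313e+00, -4.36436163e-09,
        1.52300711e+00, -8.54279284e-02]), 'dq': array([-4.47798729e-05,  2.64727721e-05,  1.58884851e-03,  8.89037016e-04,
       -1.67572967e-04, -4.68202350e-04]), 'joint_torque': array([-1.46957147e-03, -5.69366598e+01, -5.00570011e+01, -2.26012726e-04,
        1.40061820e-02,  4.47768559e-05]), 'tcp_pos': array([134.69889938, 584.05342166, 201.43848081]), 'ee_rot': array([-3.55391873e-01, -3.12105370e+00,  2.87439763e-03]), 'wrist_force': array([ 0.11458453, -0.00229835, -0.00149961]), 'torque': array([-0.00934195,  0.02758104,  0.01118093]), 'gripper_force': 0.0, 'opening': 85.76190032034438}
scene {'vertical_fov': 57.552865673666176, 'cx': 320.23675250051264, 'cy': 236.3078063349654, 'R': array([[ 0.15284494,  0.98804574,  0.02010071],
       [ 0.71156478, -0.09591471, -0.69604306],
       [-0.68579442,  0.12068962, -0.71771863]]), 't': array([ -81.66413761, -325.88657159, 1399.21148875])}
top {'vertical_fov': 57.313971681953724, 'cx': 322.6479078859461, 'cy': 236.73140552347485, 'R': array([[-9.20827811e-03, -9.99956440e-01, -1.52476064e-03],
       [-9.96599282e-01,  9.30220670e-03, -8.18739293e-02],
       [ 8.18845465e-02,  7.65657452e-04, -9.96641528e-01]]), 't': array([4.14184541e-01, 4.91406759e+02, 8.39792939e+02])}
{'vertical_fov': 65.70646984690485, 'cx': 321.2084257534146, 'cy': 241.64917648988882, 'T_tool_cam': array([[ 4.83601851e-04, -9.55310104e-01, -2.95605094e-01,
         7.49367085e+01],
       [ 9.99999718e-01,  6.31990463e-04, -4.06438059e-04,
         3.21440872e-01],
       [ 5.75093984e-04, -2.95604814e-01,  9.55310140e-01,
        -1.72292784e+02],
       [ 0.00000000e+00,  0.00000000e+00,  0.00000000e+00,
         1.00000000e+00]])}
```

View pics/scene0.png

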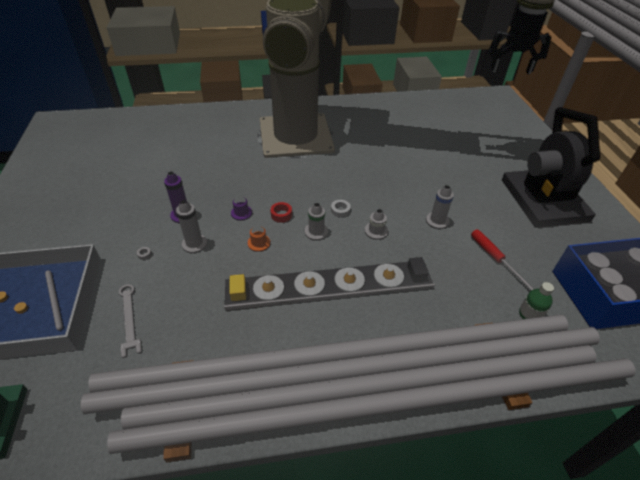

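View pics/top0.png

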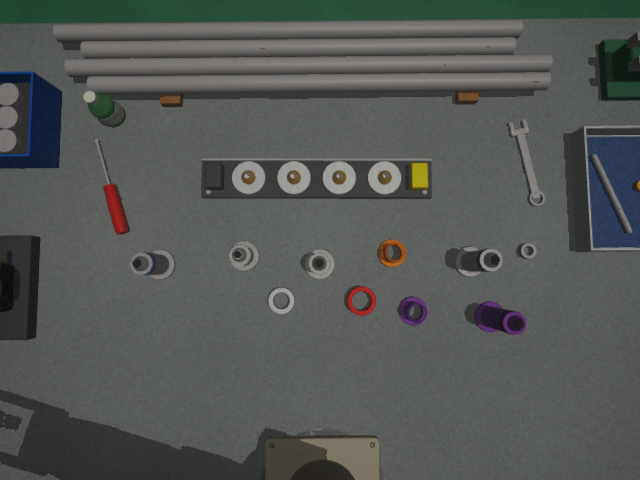

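The overhead picture shows the 136 at about (470,261), with the purple look-alike at (490,316). The 92 is at (320,263), the 70 at (243,255) and the 114 at (160,263). The orange cap is at (392,253). The rail's seats are at columns 248, 294, 339 and 385, row 178, with the yellow block at (420,176).

```bash
cat > h.py <<'E'
import numpy as np
from cell import bot
from scipy.optimize import least_squares
def cloud(name,d):
    c=bot.get_calibration(name);f=240/np.tan(np.radians(c["vertical_fov"]/2))
    v,u=np.mgrid[:480,:640]
    P=np.stack([(u-c["cx"])/f*d,(v-c["cy"])/f*d,d],-1)
    W=(P-c["t"])@c["R"]
    W[d<=0]=np.nan
    return W
def circ(P,r):  # fixed-radius circle fit, robust
    g=least_squares(lambda q:np.hypot(*(P[:,:2]-q).T)-r,np.median(P[:,:2],0),loss="soft_l1",f_scale=1.5)
    return g.x,np.abs(g.fun).mean()
E
python3 - <<'E'
from h import *
np.set_printoptions(precision=1,suppress=True)
for cam in("top","scene"):
    p,d=bot.snapshot(cam);W=cloud(cam,d)
    np.save(f"{cam}.npy",W)
    for t in["reducer_70","reducer_92","reducer_114","reducer_136","cap","seat_a","yellow_block"]:
        for o in bot.silhouettes(cam,t)[:5]:
            Q=W[o["mask"]];Q=Q[~np.isnan(Q[:,0])]
            col=np.median(p[o["mask"]],0)
            print(cam,t,round(o["conf"],2),np.round(o["at"]),"med",np.median(Q,0),"zmax",np.percentile(Q[:,2],97),col,len(Q))
E
```

```text
top reducer_70 0.95 [473. 261.] med [ 440.2 -282.2   82.2] zmax 136.2904904905776 [62. 61. 60.] 1061
top reducer_70 0.92 [154. 264.] med [440.9 307.9  67.3] zmax 114.67769579209238 [77. 75. 76.] 951
top reducer_70 0.81 [319. 264.] med [438.5   2.8  67.7] zmax 92.654677432127 [123. 126. 120.] 737
top reducer_70 0.59 [498. 318.] med [ 336.8 -317.9   81.8] zmax 136.1101911939685 [40. 28. 48.] 1181
top reducer_70 0.57 [242. 255.] med [455.8 146.6  46.6] zmax 70.9124509205232 [126. 123. 121.] 681
top reducer_92 0.95 [473. 261.] med [ 440.2 -282.2   82.2] zmax 136.2904904905776 [62. 61. 60.] 1061
top reducer_92 0.92 [154. 264.] med [440.9 307.9  67.3] zmax 114.67769579209238 [77. 75. 76.] 951
top reducer_92 0.81 [319. 264.] med [438.5   2.8  67.7] zmax 92.654677432127 [123. 126. 120.] 737
top reducer_92 0.59 [498. 318.] med [ 336.8 -317.9   81.8] zmax 136.1101911939685 [40. 28. 48.] 1181
top reducer_92 0.57 [242. 255.] med [455.8 146.6  46.6] zmax 70.9124509205232 [126. 123. 121.] 681
top reducer_114 0.95 [473. 261.] med [ 440.2 -282.2   82.2] zmax 136.2904904905776 [62. 61. 60.] 1061
top 
[... 3711 characters left out ...]
 596
scene cap 0.74 [257. 241.] med [ 477.  -139.2   14.6] zmax 42.6381570657776 [90.  57.  35.5] 375
scene cap 0.67 [244. 212.] med [ 363.6 -177.9   14.2] zmax 42.846336248646466 [53. 36. 62.] 317
scene seat_a 0.95 [311. 282.] med [620.2 -37.9  17.5] zmax 33.73503015477883 [135. 134. 134.] 600
scene seat_a 0.79 [351. 278.] med [621.4  51.5  17.5] zmax 33.69421946058941 [134. 134. 133.] 591
scene seat_a 0.68 [268. 287.] med [ 618.8 -127.6   17.7] zmax 33.280178292677824 [136. 135. 134.] 596
scene seat_a 0.61 [388. 273.] med [621.4 139.8  17.3] zmax 33.02732759383464 [132. 133. 131.] 570
scene yellow_block 0.87 [237. 287.] med [ 620.3 -190.3   40.1] zmax 43.71558653480074 [148. 127.  53.] 437
```

Run:
```python
from h import *
np.set_printoptions(precision=1,suppress=True)
T=np.load("top.npy").reshape(-1,3);S=np.load("scene.npy").reshape(-1,3)
def near(W,c,r,z0,z1):
    with np.errstate(invalid="ignore"):
        return W[(np.hypot(W[:,0]-c[0],W[:,1]-c[1])<r)&(W[:,2]>z0)&(W[:,2]<z1)]
for n,c,h in[("70",(450,147),70),("92",(440,2),92),("114",(443,311),114),("136",(442,-287),136)]:
    for nm,W in(("top",T),("scene",S)):
        P=near(W,c,45,12,h-24);F=near(W,c,45,h-2.5,h+4)
        print(n,nm,circ(P,20) if len(P)>15 else len(P),len(P),"tipmean",F.mean(0),len(F))
for nm,W in(("top",T),("scene",S)):
    P=near(W,(460,-138),40,12,40);F=near(W,(460,-138),40,42,49)
    print("cap",nm,circ(P,19) if len(P)>15 else len(P),len(P),F.mean(0),len(F))
    for c in[(609,-127),(609,-37),(609,53),(609,142)]:
        P=near(W,c,25,25,45)
        D=near(W,c,38,16,20)
        e=lambda q:(q[0]+q[1])/2
        print("seat",nm,"spig",[circ(near(W,c,25,z-2,z+2),14-(z-18)*.4)[0] for z in(24,29,34)],"disc mid",[(np.percentile(D[:,i],1)+np.percentile(D[:,i],99))/2 for i in(0,1)])
```

```text
70 top (array([456.9, 153.6]), np.float64(1.991042657322566)) 70 tipmean [456.8 152.3  70.4] 51
70 scene (array([460.4, 154. ]), np.float64(0.8982311222987159)) 164 tipmean [462.5 152.1  69.2] 23
92 top (array([452.6,   6.4]), np.float64(5.953245667646282)) 20 tipmean [439.3   3.4  92.3] 61
92 scene (array([442.2,   3.4]), np.float64(0.8888406044672632)) 265 tipmean [444.8   3.2  91.5] 26
114 top (array([441.4, 320.4]), np.float64(0.6350598775274224)) 318 tipmean [441.7 319.1 114.6] 59
114 scene (array([474.9, 303.2]), np.float64(5.046723678768744)) 391 tipmean [445.1 319.4 113.1] 20
136 top (array([ 441.5, -294.8]), np.float64(0.5546938247456321)) 379 tipmean [ 441.4 -293.2  136.1] 75
136 scene (array([ 444. , -294.3]), np.float64(0.8635673427844791)) 560 tipmean [ 445.4 -293.8  135.6] 28
cap top (array([ 459.2, -139.4]), np.float64(1.477082297651644)) 84 [ 458.6 -139.9   44.1] 77
seat top spig [array([ 608.6, -126.7]), array([ 609.3, -126.7]), array([ 609.3, -126.8])] disc mid [np.float64(611.5169111467054), np.float64(-126.21921873807702)]
seat top spig [array([609.9, -36.8]), arr
[... 463 characters left out ...]
.float64(1.4188367098147165)) 162 [ 471.2 -140.9   43.5] 25
seat scene spig [array([ 613.2, -126.7]), array([ 612.4, -127.2]), array([ 612.8, -127.6])] disc mid [np.float64(613.5488844135491), np.float64(-126.67307400846963)]
seat scene spig [array([614.8, -36.8]), array([614.1, -36.8]), array([614.4, -36.8])] disc mid [np.float64(614.3221363975424), np.float64(-36.85073750301071)]
seat scene spig [array([614.9,  52.9]), array([614.6,  52.7]), array([615.5,  52.9])] disc mid [np.float64(614.7288583714685), np.float64(52.77767466078922)]
seat scene spig [array([616.3, 142.6]), array([615.4, 143.3]), array([615.6, 142.9])] disc mid [np.float64(614.6657040686023), np.float64(142.3415095565895)]
```

>>> jog_arm --pt "0 0 0.122 0 0 0 -1" --pt "0 0 0.122 0 0 0 -1" --pt "0 0 0.122 0 0 0 -1" --pt "0 0 0.122 0 0 0 -1" --pt "0 0 0.122 0 0 0 -1" --pt "0 0 0.122 0 0 0 -1" --pt "0 0 0.122 0 0 0 -1" --pt "0 0 0.122 0 0 0 -1" --pt "0 0 0.122 0 0 0 -1" --pt "0 0 0.122 0 0 0 -1"

```text
clock: 1.73
tcp_pos: [134.9, 584.6, 202.5]
ee_rot: [-2.087, -2.348, 0.0]
wrist_force: [-0.6, -0.5, 0.1]
opening: 85.2
gripper_force: 0.0
```

>>> jog_arm --pt "0 0 0.1176 0 0 0 -1" --pt "0 0 0 -27 31 0 -1" --pt "0 0 0 -27 31 0 -1" --pt "0 0 0 -27 31 0 -1" --pt "0 0 0 -27 31 0 -1" --pt "0 0 0 -27 31 0 -1" --pt "0 0 0 -27 31 0 -1" --pt "0 0 0 -27 31 0 -1" --pt "0 0 0 -27 31 0 -1" --pt "0 0 0 -27 31 0 -1"

```text
clock: 2.57
tcp_pos: [416.7, 341.9, 202.8]
ee_rot: [2.214, 2.229, 0.001]
wrist_force: [0.4, 0.2, -0.3]
opening: 85.4
gripper_force: 0.0
```

>>> jog_arm --pt "0 0 0 -11 13 0 -1" --pt "0 0 0 -11 13 0 -1" --pt "0 0 0 0 0 30 -1" --pt "0 0 0 0 0 40 -1" --pt "0 0 0 0 0 40 -1" --pt "0 0 0 0 0 30 -1" --pt "0 0 0 0 0 12 -1" --pt "0 0 0 0 0 0 -1" --force 60

```text
clock: 3.23
tcp_pos: [438.9, 320.0, 46.8]
ee_rot: [-2.213, -2.227, 0.01]
wrist_force: [-0.5, -0.0, 0.1]
opening: 85.1
gripper_force: 0.0
```

Run:
```python
from h import *
import cv2
print(bot.state()["tcp_pos"],bot.state()["wrist_force"])
p,d=bot.snapshot("wrist");cv2.imwrite("pics/w1.png",p[:,:,::-1])
```

```text
[438.90982246 319.96373697  46.79759349] [-0.47851882 -0.00455948  0.12159549]
```

View pics/w1.png

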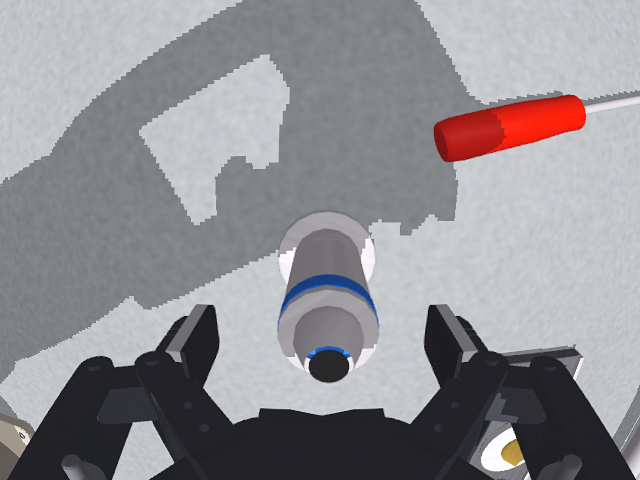

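The blue-band 114 sits centred between the fingers: tube at columns 278–378, fingers at 218 and 427.

>>> jog_arm --pt "0 0 0 0 0 0 1" --pt "0 0 0 0 0 0 1" --pt "0 0 0 0 0 0 1" --pt "0 0 0 0 0 0 1" --pt "0 0 0 0 0 0 1" --pt "0 0 0 0 0 0 1" --force 60

```text
clock: 3.78
tcp_pos: [442.9, 322.6, 53.0]
ee_rot: [2.214, 2.228, 0.005]
wrist_force: [-2.3, -0.0, 9.3]
opening: 37.3
gripper_force: 59.6
```

>>> jog_arm --pt "0 0 0 0 0 -10 1" --pt "0 0 0 0 0 -30 1" --pt "0 0 0 0 0 -30 1" --pt "0 0 0 0 0 -10 1" --pt "0 0 0 0 0 0 1" --pt "0 0 0 0 0 0 1"

```text
clock: 4.28
tcp_pos: [441.8, 321.7, 130.5]
ee_rot: [2.214, 2.228, 0.002]
wrist_force: [-0.3, -0.4, -3.7]
opening: 37.4
gripper_force: 61.1
```

Run:
```python
from h import *
for i in range(3):
    s=bot.state();print(s["clock"],s["tcp_pos"],s["wrist_force"],s["opening"]);p,d=bot.snapshot("wrist")
```

```text
4.2833 [441.83913409 321.7229523  130.50774486] [-0.26922244 -0.403745   -3.73575617] 37.42201966874921
4.3333 [440.85559133 321.18952788 128.99244118] [ 0.71728715 -0.02402308 -3.66010572] 36.987469065301006
4.3833 [440.3758222  320.85323997 128.23133601] [ 0.19424434 -0.35782033 -3.99495413] 36.953233893433755
```

>>> jog_arm --pt "0 0 0.006 -13 8 0 1" --pt "0 0 0 -28 18 0 1" --pt "0 0 0 -34 22 0 1" --pt "0 0 0 -34 22 0 1" --pt "0 0 0 -34 22 0 1" --pt "0 0 0 -34 22 0 1" --pt "0 0 0 -34 22 0 1" --pt "0 0 0 -30 20 0 1" --pt "0 0 0 -19 12 0 1" --pt "0 0 0 -8 5 0 1"

```text
clock: 5.27
tcp_pos: [615.1, 50.0, 128.1]
ee_rot: [-2.224, -2.217, 0.004]
wrist_force: [0.5, -0.1, -3.7]
opening: 37.0
gripper_force: 61.2
```

```bash
cat > st.py <<'E'
from h import *
import sys
np.set_printoptions(precision=1,suppress=True)
for i in range(int(sys.argv[1]) if len(sys.argv)>1 else 4):
    bot.snapshot("wrist");s=bot.state();print(round(s["clock"],2),s["tcp_pos"],s["wrist_force"],round(s["opening"],1),"yaw %.4f tilt"%(2*np.arctan2(s["ee_rot"][1],s["ee_rot"][0])-np.pi/2))
E
python3 st.py
```

```text
5.32 [615.1  50.1 128.2] [-0.5 -1.  -3.2] 37.2 yaw -6.2861 tilt
5.37 [614.2  52.1 128.4] [-0.3  0.2 -3.3] 37.3 yaw -6.2854 tilt
5.42 [613.7  53.6 128.7] [-0.5  0.8 -3.2] 37.3 yaw -6.2841 tilt
5.47 [613.5  54.5 129. ] [ 0.4  0.4 -3.6] 37.3 yaw -6.2828 tilt
```

>>> jog_arm --pt "0 0 0 0 0 15 1" --pt "0 0 0 0 0 15 1" --pt "0 0 0 0 0 5 1" --pt "0 0 0 0 0 0 1" --pt "0 0 0 0 0 0 1" --pt "0 0 0 0 0 0 1" --pt "0 0 0 0 0 0 1"

```text
clock: 6.05
tcp_pos: [615.5, 54.1, 96.8]
ee_rot: [2.22, 2.221, 0.002]
wrist_force: [-0.2, -0.1, -3.3]
opening: 37.2
gripper_force: 61.1
```

```bash
python3 st.py 2
python3 - <<'E'
from h import *
import cv2
p,d=bot.snapshot("wrist");cv2.imwrite("pics/w2.png",p[:,:,::-1])
p,d=bot.snapshot("scene");cv2.imwrite("pics/s2.png",cv2.resize(p[180:330,200:440,::-1],None,fx=3,fy=3))
E
```

```text
6.1 [615.5  54.   96.7] [ 0.3 -0.2 -3.1] 37.2 yaw 0.0007 tilt
6.15 [615.4  53.8  96.6] [ 0.1  0.6 -2.4] 37.5 yaw 0.0005 tilt
```

View pics/s2.png

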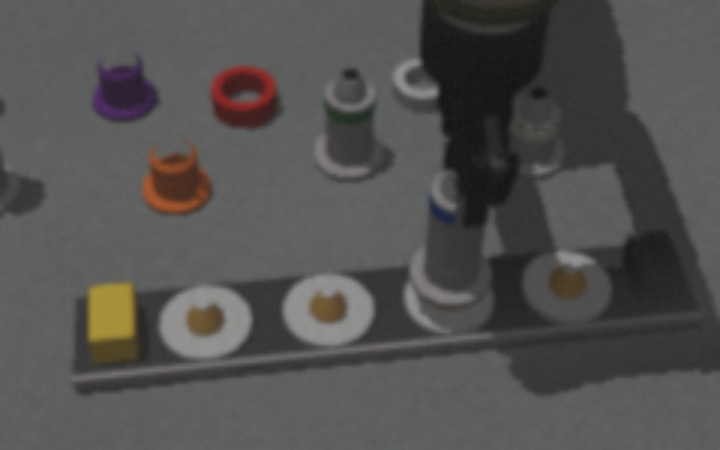

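The held 114 hangs centred over the third seat.

>>> jog_arm --pt "0 0 0 0 -2 4 1" --pt "0 0 0 0 0 8 1" --pt "0 0 0 0 0 6 1" --pt "0 0 0 0 0 4 1" --pt "0 0 0 0 0 2 1" --pt "0 0 0 0 0 1 1" --pt "0 0 0 0 0 0 1" --pt "0 0 0 0 0 0 1"

```text
clock: 6.92
tcp_pos: [612.2, 53.7, 71.4]
ee_rot: [-2.22, -2.221, 0.001]
wrist_force: [-7.3, -0.5, 8.6]
opening: 36.9
gripper_force: 62.4
```

>>> jog_arm --pt "0 0 0 0 0 0 0.2" --pt "0 0 0 0 0 0 0.0" --pt "0 0 0 0 0 0 -0.3" --pt "0 0 0 0 0 0 -1" --pt "0 0 0 0 0 0 -1" --pt "0 0 0 0 0 0 -1"

```text
clock: 7.42
tcp_pos: [612.9, 53.7, 70.4]
ee_rot: [2.221, 2.222, 0.0]
wrist_force: [-0.3, 1.2, -0.8]
opening: 85.4
gripper_force: 0.0
```

>>> jog_arm --pt "0 0 0 0 0 -20 -1" --pt "0 0 0 0 0 -35 -1" --pt "0 0 0 0 0 -35 -1" --pt "0 0 0 -5 -17 0 -1" --pt "0 0 0 -10 -34 0 -1" --pt "0 0 0 -10 -34 0 -1" --pt "0 0 0 -10 -34 0 -1" --pt "0 0 0 -10 -34 0 -1" --pt "0 0 0 -5 -18 0 -1" --pt "0 0 0 0 0 0 -1"

```text
clock: 8.25
tcp_pos: [439.0, 3.0, 160.3]
ee_rot: [-2.222, -2.221, 0.001]
wrist_force: [0.1, -0.1, -0.3]
opening: 85.5
gripper_force: 0.0
```

```bash
cat > chk.py <<'E'
from h import *
import sys
np.set_printoptions(precision=1,suppress=True)
# usage: chk.py x y height base
c=[float(sys.argv[1]),float(sys.argv[2])];h=float(sys.argv[3]);b=float(sys.argv[4])
for cam in("top","scene"):
    p,d=bot.snapshot(cam);W=cloud(cam,d).reshape(-1,3)
    with np.errstate(invalid="ignore"):
        N=W[(np.hypot(W[:,0]-c[0],W[:,1]-c[1])<40)&(W[:,2]>b+5)]
    P=N[(N[:,2]>b+12)&(N[:,2]<b+h-24)];F=N[(N[:,2]>b+h-3)]
    P1=P[P[:,2]<b+h/3+5];P2=P[P[:,2]>b+h*.5]
    print(cam,"z top",np.percentile(N[:,2],98),"tip",F.mean(0),"lo/hi tube",[circ(q,20)[0] if len(q)>15 else None for q in(P1,P2,P)])
E
python3 chk.py 612 53 114 18; python3 st.py 2
```

```text
top z top 133.445279238836 tip [609.8  51.4 132.2] lo/hi tube [array([610.9,  51.5]), array([610.6,  51.5]), array([610.7,  51.5])]
scene z top 131.54378581600108 tip [615.   51.2 131.4] lo/hi tube [array([613.4,  51.7]), array([613.5,  51.5]), array([613.4,  51.6])]
8.4 [442.5   3.6 161. ] [-0.6  0.1  0.3] 85.7 yaw 0.0001 tilt
8.45 [442.7   3.7 160.9] [ 0.  -0.7  0.3] 85.0 yaw 0.0004 tilt
```

Reducer_114 is seated: tip height 132, and 1.5 mm off the seat centre. Next is reducer_92.

>>> jog_arm --pt "0 0 0 0 -1 25 -1" --pt "0 0 0 0 0 40 -1" --pt "0 0 0 0 0 40 -1" --pt "0 0 0 0 0 20 -1" --pt "0 0 0 0 0 3 -1" --pt "0 0 0 0 0 0 -1" --pt "0 0 0 0 0 0 -1" --pt "0 0 0 0 0 0 0" --pt "0 0 0 0 0 0 0.5" --pt "0 0 0 0 0 0 1"

```text
clock: 9.28
tcp_pos: [442.3, 3.5, 34.2]
ee_rot: [2.219, 2.22, 0.003]
wrist_force: [0.2, 0.5, 0.5]
opening: 52.0
gripper_force: 0.0
```

>>> jog_arm --pt "0 0 0 0 0 0 1" --pt "0 0 0 0 0 0 1" --pt "0 0 0 0 0 0 1"

```text
clock: 9.53
tcp_pos: [441.7, 3.5, 34.1]
ee_rot: [2.22, 2.221, 0.002]
wrist_force: [-4.1, 0.2, 11.9]
opening: 36.9
gripper_force: 59.0
```

>>> jog_arm --pt "0 0 0 0 0 -10 1" --pt "0 0 0 0 0 -30 1" --pt "0 0 0 0 0 -30 1" --pt "0 0 0 -2 10 -10 1" --pt "0 0 0 -7 30 0 1" --pt "0 0 0 -8 35 0 1" --pt "0 0 0 -8 35 0 1" --pt "0 0 0 -8 35 0 1" --pt "0 0 0 -5 17 0 1" --pt "0 0 0 -2 8 0 1"

```text
clock: 10.37
tcp_pos: [612.7, -37.2, 112.5]
ee_rot: [2.221, 2.221, 0.0]
wrist_force: [-0.9, 0.6, -2.7]
opening: 36.8
gripper_force: 61.4
```

>>> jog_arm --pt "0 0 0 0 0 15 1" --pt "0 0 0 0 0 15 1" --pt "0 0 0 0 0 5 1" --pt "0 0 0 0 0 0 1" --pt "0 0 0 0 0 0 1" --pt "0 0 0 0 0 0 1" --pt "0 0 0 0 0 0 1"

```text
clock: 10.95
tcp_pos: [611.5, -36.3, 79.0]
ee_rot: [2.22, 2.221, 0.002]
wrist_force: [1.0, 0.5, -2.5]
opening: 36.7
gripper_force: 61.4
```

```bash
python3 st.py 3
```

```text
11.0 [611.5 -36.3  78.9] [-0.1 -0.6 -3.2] 37.0 yaw 0.0005 tilt
11.05 [611.4 -36.3  78.7] [-0.1  0.8 -2.8] 37.0 yaw 0.0004 tilt
11.1 [611.3 -36.3  78.4] [ 0.4  0.1 -3.1] 36.5 yaw 0.0005 tilt
```

>>> jog_arm --pt "0 0 0 0 1 4 1" --pt "0 0 0 0 0 8 1" --pt "0 0 0 0 0 6 1" --pt "0 0 0 0 0 4 1" --pt "0 0 0 0 0 2 1" --pt "0 0 0 0 0 1 1" --pt "0 0 0 0 0 0 1" --pt "0 0 0 0 0 0 1"

```text
clock: 11.77
tcp_pos: [611.6, -36.3, 52.5]
ee_rot: [-2.221, -2.222, 0.001]
wrist_force: [-2.3, -0.6, 0.8]
opening: 36.6
gripper_force: 61.8
```

>>> jog_arm --pt "0 0 0 0 0 1.5 1" --pt "0 0 0 0 0 0 1" --pt "0 0 0 0 0 0 0.2" --pt "0 0 0 0 0 0 0.0" --pt "0 0 0 0 0 0 -0.3" --pt "0 0 0 0 0 0 -1" --pt "0 0 0 0 0 0 -1" --pt "0 0 0 0 0 -20 -1" --pt "0 0 0 0 0 -35 -1" --pt "0 0 0 0 0 -40 -1"

```text
clock: 12.6
tcp_pos: [609.6, -35.9, 143.8]
ee_rot: [-2.218, -2.218, 0.006]
wrist_force: [1.4, 0.3, -0.2]
opening: 85.3
gripper_force: 0.0
```

>>> jog_arm --pt "0 0 0 10 -8 -15 -1" --pt "0 0 0 24 -20 0 -1" --pt "0 0 0 31 -25 0 -1" --pt "0 0 0 31 -25 0 -1" --pt "0 0 0 31 -25 0 -1" --pt "0 0 0 31 -25 0 -1" --pt "0 0 0 21 -17 0 -1" --pt "0 0 0 10 -8 0 -1" --pt "0 0 0 0 0 0 -1"

```text
clock: 13.35
tcp_pos: [457.6, 154.6, 161.2]
ee_rot: [-2.217, -2.225, -0.001]
wrist_force: [0.2, 0.1, -0.3]
opening: 85.7
gripper_force: 0.0
```

```bash
python3 chk.py 612 -37 92 18; python3 st.py 3
```

```text
top z top 110.73734212080828 tip [608.9 -36.6 109.9] lo/hi tube [array([609.9, -36.5]), array([609.3, -36.8]), array([609.7, -36.6])]
scene z top 109.6682354578821 tip [614.4 -36.2 109.3] lo/hi tube [array([612.4, -36.3]), array([612.6, -36.5]), array([612.4, -36.4])]
13.5 [459.6 152.  161.2] [ 0.2 -0.4  0.1] 85.7 yaw 0.0003 tilt
13.55 [459.7 151.7 161.1] [-0.2 -0.6 -0.1] 85.6 yaw -0.0005 tilt
13.6 [459.6 151.6 161. ] [ 0.8 -0.2 -0.1] 85.1 yaw -0.0010 tilt
```

Reducer_92 is seated, with its tip at 110. Next is reducer_70.

>>> jog_arm --pt "0 0 0 1 0 30 -1" --pt "0 0 0 0 0 40 -1" --pt "0 0 0 0 0 40 -1" --pt "0 0 0 0 0 25 -1" --pt "0 0 0 0 0 8 -1" --pt "0 0 0 0 0 2 -1" --pt "0 0 0 0 0 0 -1" --pt "0 0 0 0 0 0 -1" --pt "0 0 0 0 0 0 0" --pt "0 0 0 0 0 0 0.2"

```text
clock: 14.43
tcp_pos: [460.5, 154.0, 18.0]
ee_rot: [2.22, 2.221, 0.005]
wrist_force: [1.4, 0.0, -0.6]
opening: 63.9
gripper_force: 0.0
```

>>> jog_arm --pt "0 0 0 0 0 0 0.5" --pt "0 0 0 0 0 0 1" --pt "0 0 0 0 0 0 1" --pt "0 0 0 0 0 0 1"

```text
clock: 14.77
tcp_pos: [459.2, 153.9, 17.4]
ee_rot: [2.22, 2.222, 0.001]
wrist_force: [-5.3, -1.4, 10.2]
opening: 35.2
gripper_force: 58.7
```

>>> jog_arm --pt "0 0 0 0 0 -5 1" --pt "0 0 0 0 0 -15 1" --pt "0 0 0 0 0 -10 1" --pt "0 0 0 0 0 0 1" --pt "0 0 0 0 0 0 1"

```text
clock: 15.18
tcp_pos: [459.4, 153.8, 46.6]
ee_rot: [2.22, 2.221, 0.002]
wrist_force: [0.6, -0.6, -2.7]
opening: 34.9
gripper_force: 60.2
```

```bash
python3 st.py 1;  python3 - <<'E'
from h import *
import cv2
p,d=bot.snapshot("wrist");q,d=bot.snapshot("scene")
a=cv2.resize(p[:,:,::-1],None,fx=.75,fy=.75);b=cv2.resize(q[160:280,340:420,::-1],None,fx=3,fy=3)
cv2.imwrite("pics/w3.png",np.hstack([a,b]))
E
```

```text
15.23 [458.7 153.7  45.8] [ 0.3 -0.8 -2.9] 35.2 yaw 0.0005 tilt
```

View pics/w3.png

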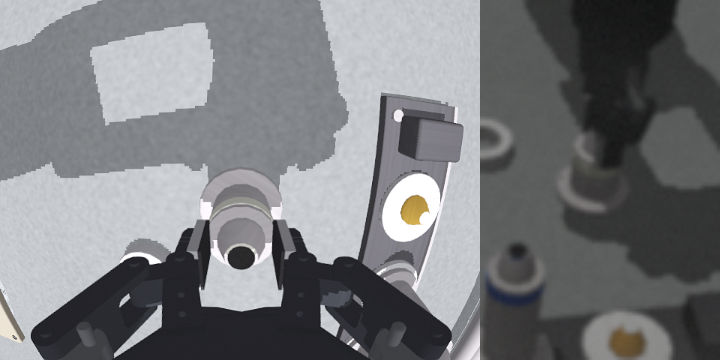

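The 70 is held upright: tip at (240,258), centred between the pads.

>>> jog_arm --pt "0 0 0 0 0 -25 1" --pt "0 0 0 -15 2 -25 1" --pt "0 0 0 -32 4 0 1" --pt "0 0 0 -38 5 0 1" --pt "0 0 0 -40 5 0 1" --pt "0 0 0 -40 5 0 1" --pt "0 0 0 -40 5 0 1" --pt "0 0 0 -38 6 0 1" --pt "0 0 0 -25 8 0 1" --pt "0 0 0 -12 8 0 1"

```text
clock: 16.17
tcp_pos: [506.3, -129.9, 95.2]
ee_rot: [-2.224, -2.218, 0.002]
wrist_force: [-0.5, 0.2, -3.8]
opening: 35.6
gripper_force: 61.0
```

>>> jog_arm --pt "0 0 0 0 15 0 1" --pt "0 0 0 0 30 0 1" --pt "0 0 0 0 35 0 1" --pt "0 0 0 0 16 0 1" --pt "0 0 0 0 8 0 1" --pt "0 0 0 0 0 15 1" --pt "0 0 0 0 0 15 1" --pt "0 0 0 0 0 5 1" --pt "0 0 0 0 0 0 1" --pt "0 0 0 0 0 0 1"

```text
clock: 17.0
tcp_pos: [609.9, -126.1, 60.4]
ee_rot: [-2.22, -2.221, 0.001]
wrist_force: [0.7, 0.2, -2.4]
opening: 35.4
gripper_force: 61.3
```

```bash
python3 st.py 4
```

```text
17.05 [ 610.7 -126.3   61.5] [-0.1  0.1 -2.5] 35.0 yaw 0.0003 tilt
17.1 [ 611.3 -126.5   62.1] [ 0.  -0.4 -2.6] 34.8 yaw 0.0003 tilt
17.15 [ 611.5 -126.5   62.3] [-0.6 -0.9 -3.2] 35.3 yaw 0.0003 tilt
17.2 [ 611.5 -126.5   62.3] [ 0.4 -0.7 -3.5] 35.1 yaw 0.0003 tilt
```

>>> jog_arm --pt "0 0 0 0 0 4 1" --pt "0 0 0 0 0 8 1" --pt "0 0 0 0 0 6 1" --pt "0 0 0 0 0 4 1" --pt "0 0 0 0 0 2 1" --pt "0 0 0 0 0 1 1" --pt "0 0 0 0 0 1 1" --pt "0 0 0 0 0 0 1" --pt "0 0 0 0 0 0 1"

```text
clock: 17.95
tcp_pos: [611.0, -126.3, 35.6]
ee_rot: [2.221, 2.222, 0.0]
wrist_force: [-4.1, 1.2, 4.9]
opening: 35.1
gripper_force: 62.5
```

>>> jog_arm --pt "0 0 0 0 0 0.5 1" --pt "0 0 0 0 0 0 0.2" --pt "0 0 0 0 0 0 0.0" --pt "0 0 0 0 0 0 -0.3" --pt "0 0 0 0 0 0 -1" --pt "0 0 0 0 0 0 -1" --pt "0 0 0 0 0 -20 -1" --pt "0 0 0 0 0 -35 -1" --pt "0 0 0 0 0 -40 -1" --pt "0 0 0 0 0 -40 -1"

```text
clock: 18.78
tcp_pos: [610.1, -126.1, 170.0]
ee_rot: [-2.22, -2.221, 0.001]
wrist_force: [1.6, 0.5, 0.4]
opening: 85.2
gripper_force: 0.0
```

>>> jog_arm --pt "0 0 0 -10 -10 -10 -1" --pt "0 0 0 -24 -24 0 -1" --pt "0 0 0 -29 -29 0 -1" --pt "0 0 0 -29 -29 0 -1" --pt "0 0 0 -29 -29 0 -1" --pt "0 0 0 -25 -25 0 -1" --pt "0 0 0 -15 -15 0 -1" --pt "0 0 0 -7 -7 0 -1" --pt "0 0 0 0 0 0 -1"

```text
clock: 19.53
tcp_pos: [441.8, -295.9, 179.6]
ee_rot: [2.224, 2.218, -0.0]
wrist_force: [0.5, -0.0, -1.0]
opening: 85.7
gripper_force: 0.0
```

```bash
python3 chk.py 611 -127 70 18; python3 st.py 4
```

```text
top z top 89.63953415531088 tip [ 609.7 -125.7   88.3] lo/hi tube [array([ 583. , -103.5]), array([ 610. , -126.3]), array([ 610.5, -126.7])]
scene z top 87.7736497445126 tip [ 614.8 -127.    87.4] lo/hi tube [array([ 613.2, -126.7]), array([ 613.8, -126.6]), array([ 613.4, -126.7])]
19.68 [ 443.8 -293.6  179.5] [-0.5 -0.3 -0.1] 85.8 yaw 0.0009 tilt
19.73 [ 443.9 -293.4  179.4] [-0.1 -0.4  0.1] 85.6 yaw -6.2816 tilt
19.78 [ 443.9 -293.3  179.4] [ 0.5  0.5 -0.1] 85.1 yaw -6.2811 tilt
19.83 [ 443.9 -293.4  179.4] [ 0.4 -0.4  0.1] 85.3 yaw -6.2810 tilt
```

Reducer_70 is seated. Next is reducer_136.

>>> jog_arm --pt "0 0 0 -1 -0.5 20 -1" --pt "0 0 0 0 0 35 -1" --pt "0 0 0 0 0 32 -1" --pt "0 0 0 0 0 15 -1" --pt "0 0 0 0 0 5 -1" --pt "0 0 0 0 0 0 -1" --pt "0 0 0 0 0 0 -1" --pt "0 0 0 0 0 0 0" --pt "0 0 0 0 0 0 0.2" --pt "0 0 0 0 0 0 0.5"

```text
clock: 20.67
tcp_pos: [443.4, -296.1, 74.1]
ee_rot: [2.219, 2.22, 0.0]
wrist_force: [-0.4, -0.8, -0.3]
opening: 51.4
gripper_force: 0.0
```

>>> jog_arm --pt "0 0 0 0 0 0 1" --pt "0 0 0 0 0 0 1" --pt "0 0 0 0 0 0 1" --pt "0 0 0 0 0 0 1"

```text
clock: 21.0
tcp_pos: [443.0, -296.1, 74.0]
ee_rot: [2.22, 2.22, -0.0]
wrist_force: [-2.1, -0.9, 6.6]
opening: 37.4
gripper_force: 60.1
```

>>> jog_arm --pt "0 0 0 0 0 -10 1" --pt "0 0 0 0 0 -30 1" --pt "0 0 0 0 0 -30 1" --pt "0 0 0 0 0 -10 1" --pt "0 0 0 0 0 0 1" --pt "0 0 0 0 0 0 1"

```text
clock: 21.5
tcp_pos: [442.5, -295.4, 152.2]
ee_rot: [2.221, 2.221, 0.0]
wrist_force: [-0.3, 1.0, -6.1]
opening: 37.7
gripper_force: 61.8
```

```bash
python3 st.py 2
```

```text
21.55 [ 441.6 -294.7  150.8] [-0.8  0.3 -5.8] 37.2 yaw -6.2828 tilt
21.6 [ 441.2 -294.4  150.1] [ 0.  -0.5 -5.6] 37.0 yaw -6.2828 tilt
```

>>> jog_arm --pt "0 0 0 12 2 0 1" --pt "0 0 0 28 4 0 1" --pt "0 0 0 38 5 0 1" --pt "0 0 0 40 5 0 1" --pt "0 0 0 40 5 0 1" --pt "0 0 0 40 5 0 1" --pt "0 0 0 40 5 0 1" --pt "0 0 0 40 5 0 1" --pt "0 0 0 40 5 0 1" --pt "0 0 0 40 5 0 1"

```text
clock: 22.43
tcp_pos: [486.7, 65.3, 150.8]
ee_rot: [-2.219, -2.221, 0.003]
wrist_force: [0.5, 0.1, -4.5]
opening: 37.2
gripper_force: 61.7
```

>>> jog_arm --pt "0 0 0 36 12 0 1" --pt "0 0 0 24 20 0 1" --pt "0 0 0 12 30 0 1" --pt "0 0 0 6 30 0 1" --pt "0 0 0 0 20 0 1" --pt "0 0 0 0 10 0 1" --pt "0 0 0 0 0 0 1" --pt "0 0 0 0 0 0 1" --pt "0 0 0 0 0 0 1"

```text
clock: 23.18
tcp_pos: [608.6, 140.9, 151.0]
ee_rot: [-2.22, -2.221, 0.003]
wrist_force: [-0.6, 1.3, -5.3]
opening: 37.5
gripper_force: 62.1
```

```bash
python3 st.py 4
```

```text
23.23 [608.8 140.8 151.5] [-1.1 -0.1 -5.1] 37.6 yaw -6.2827 tilt
23.28 [609.1 140.8 151.9] [ 0.1  0.3 -5. ] 37.1 yaw -6.2827 tilt
23.33 [609.4 140.8 152.3] [ 0.2 -0.2 -4.3] 37.3 yaw -6.2827 tilt
23.38 [609.6 140.8 152.6] [-0.1 -0.2 -3.9] 37.3 yaw -6.2828 tilt
```

>>> jog_arm --pt "0 0 0 1 3 0 1" --pt "0 0 0 0 0 15 1" --pt "0 0 0 0 0 15 1" --pt "0 0 0 0 0 5 1" --pt "0 0 0 0 0 0 1" --pt "0 0 0 0 0 0 1" --pt "0 0 0 0 0 0 1" --pt "0 0 0 0 0 0 1"

```text
clock: 24.05
tcp_pos: [614.1, 141.8, 118.9]
ee_rot: [2.22, 2.221, 0.003]
wrist_force: [-0.2, -0.1, -4.6]
opening: 37.3
gripper_force: 62.1
```

```bash
python3 st.py 3;python3 - <<'E'
from h import *
import cv2
q,d=bot.snapshot("scene")
cv2.imwrite("pics/s4.png",cv2.resize(q[160:310,220:460,::-1],None,fx=3,fy=3))
E
```

```text
24.1 [614.  141.8 118.8] [-0.1  0.3 -4.7] 37.6 yaw 0.0004 tilt
24.15 [613.9 141.8 118.5] [-0.5  0.1 -4.6] 37.6 yaw 0.0004 tilt
24.2 [613.7 141.8 118.4] [-0.4 -0.3 -4.9] 37.4 yaw 0.0004 tilt
```

View pics/s4.png

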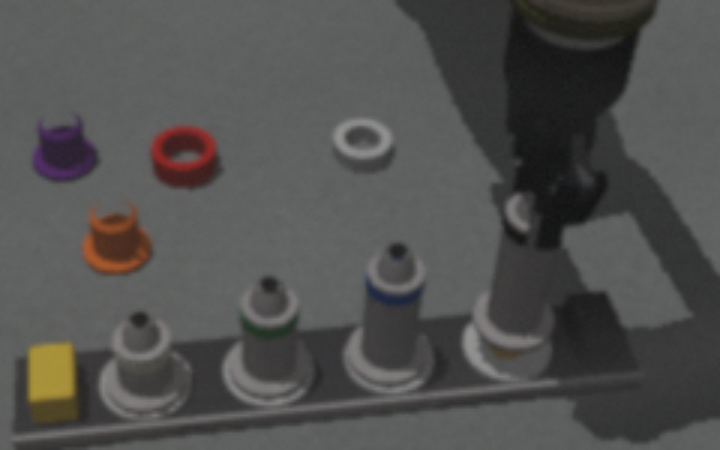

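The 70, 92 and 114 stand in line. The black-band 136 hangs just above the last spigot, around (508,340) in the crop.

>>> jog_arm --pt "0 0 0 0 0 4 1" --pt "0 0 0 0 0 8 1" --pt "0 0 0 0 0 6 1" --pt "0 0 0 0 0 4 1" --pt "0 0 0 0 0 2 1" --pt "0 0 0 0 0 1 1" --pt "0 0 0 0 0 1 1" --pt "0 0 0 0 0 0 1" --pt "0 0 0 0 0 0 1"

```text
clock: 25.0
tcp_pos: [613.4, 141.8, 92.2]
ee_rot: [2.221, 2.222, 0.001]
wrist_force: [-4.6, -0.1, 2.9]
opening: 37.5
gripper_force: 62.9
```

>>> jog_arm --pt "0 0 0 0 0 0.5 1" --pt "0 0 0 0 0 0 0.2" --pt "0 0 0 0 0 0 0.0" --pt "0 0 0 0 0 0 -0.3" --pt "0 0 0 0 0 0 -1" --pt "0 0 0 0 0 0 -1" --pt "0 0 0 0 0 -20 -1" --pt "0 0 0 0 0 -35 -1" --pt "0 0 0 0 0 -35 -1" --pt "0 0 0 0 -10 -15 -1"

```text
clock: 25.83
tcp_pos: [606.2, 141.8, 201.5]
ee_rot: [2.218, 2.218, 0.009]
wrist_force: [1.3, 0.4, 0.9]
opening: 85.5
gripper_force: 0.0
```

>>> jog_arm --pt "0 0 0 -20 -12 0 -1" --pt "0 0 0 -33 -17 0 -1" --pt "0 0 0 -36 -18 0 -1" --pt "0 0 0 -36 -18 0 -1" --pt "0 0 0 -36 -18 0 -1" --pt "0 0 0 -36 -18 0 -1" --pt "0 0 0 -36 -18 0 -1" --pt "0 0 0 -30 -14 0 -1" --pt "0 0 0 -15 -7 0 -1" --pt "0 0 0 -4 -2 0 -1"

```text
clock: 26.67
tcp_pos: [460.4, -143.1, 196.3]
ee_rot: [2.224, 2.217, -0.001]
wrist_force: [1.4, -0.5, 0.9]
opening: 85.1
gripper_force: 0.0
```

```bash
python3 chk.py 613 142 136 18; python3 chk.py 461 -140 45 0;python3 st.py 3
```

```text
top z top 154.96107593254055 tip [611.3 142.4 154.1] lo/hi tube [array([584.1, 121.7]), array([612.4, 143.1]), array([584.4, 122. ])]
scene z top 153.2968565545202 tip [617.6 142.  153.4] lo/hi tube [array([615.1, 143.3]), array([615.1, 143.3]), array([615.1, 143.3])]
top z top 636.4059940016735 tip [ 456.8 -138.3  629.4] lo/hi tube [None, None, array([ 459.3, -141.8])]
scene z top 553.7683939008524 tip [ 487.6 -145.8  416.2] lo/hi tube [array([ 461.9, -140.8]), None, array([ 462.1, -140.9])]
26.92 [ 461.9 -139.4  196. ] [-0.3  0.6  0.6] 85.4 yaw -6.2818 tilt
26.97 [ 461.9 -139.3  196. ] [0.2 0.9 0. ] 85.0 yaw -6.2812 tilt
27.02 [ 461.8 -139.3  195.9] [ 0.4 -0.  -0.3] 85.5 yaw -6.2811 tilt
```

>>> jog_arm --pt "0 0 0 -0.5 -0.5 20 -1" --pt "0 0 0 0 0 40 -1" --pt "0 0 0 0 0 40 -1" --pt "0 0 0 0 0 40 -1" --pt "0 0 0 0 0 25 -1" --pt "0 0 0 0 0 12 -1" --pt "0 0 0 0 0 5 -1" --pt "0 0 0 0 0 0 -1" --pt "0 0 0 0 0 0 -1" --pt "0 0 0 0 0 0 -1" --force 30

```text
clock: 27.85
tcp_pos: [462.9, -141.5, 16.3]
ee_rot: [2.218, 2.22, 0.002]
wrist_force: [-0.3, -1.7, 0.6]
opening: 85.6
gripper_force: 0.0
```

```bash
python3 st.py 2;python3 - <<'E'
from h import *
import cv2
q,d=bot.snapshot("wrist")
cv2.imwrite("pics/w5.png",q[:,:,::-1])
E
```

```text
27.9 [ 462.8 -141.6   16.3] [ 0.4  0.1 -0.5] 85.3 yaw 0.0005 tilt
27.95 [ 462.5 -141.5   16. ] [-1.1  0.1  0.4] 85.1 yaw 0.0005 tilt
```

View pics/w5.png

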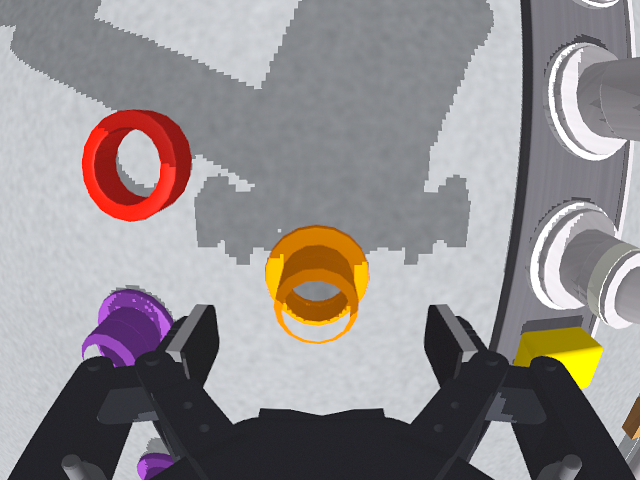

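Run:
```python
from h import *
np.set_printoptions(precision=0,suppress=True,linewidth=200)
W=np.load("top.npy");print(W[234:270:2,376:412:2,2])
print(np.load("top.npy")[295:325:2,398:428:2,2])
q,d=bot.snapshot("wrist");print(d[230:350:8,280:360:6]);print(q[325,318],q[290,318],q[200,500],q[335,318])
```

```text
[[ 1.  1. -2.  1. -0. -1.  1.  1. -1.  0. -1.  1.  1. -0. -0.  4.  1. -1.]
 [-1.  1. -2. -1.  1.  0. -1. -0. -0. -1.  2. -2. -2.  0.  0. -1.  1.  2.]
 [-1. -1.  3. -0.  1. -1. -3.  0. -0.  4.  1. -1.  4. -2.  0. -1. -3.  1.]
 [ 3.  1.  2. -0.  1.  7.  7.  6.  9.  5.  5.  1. -1.  1. -2.  0.  2.  1.]
 [ 1. -1. -1.  0. 10.  7.  6.  8.  7.  7.  5.  7.  8.  2.  0. -1. -2. -2.]
 [-1. -2. -0.  6.  8.  9. 35. 45. 45. 25. 45. 47. 39.  6.  1.  2.  1. -1.]
 [ 0. -1.  7.  6.  6. 34. 44.  2. -1.  0.  4. 22. 45. 39.  0.  1.  1. -1.]
 [ 1.  3.  8.  7. 19. 44. -0.  1. -0.  0. -1.  5. 25. 45. 10. -2.  0. -2.]
 [-1.  8.  9.  5. 31. 43.  3.  1.  1.  3. -2.  1. 16. 23. 39.  0.  1. -0.]
 [-0.  8.  7.  7. 34. 42.  0.  1.  2. -0. -1. -0. 10. 26. 40. -1.  1. -1.]
 [-1.  7.  7.  6. 31. 44. -3.  2. -1. -2. -3.  1. 12. 25.  8. -0. -2.  3.]
 [ 2.  4.  7.  8. 24. 41. 46.  1.  1.  1. -3. -1. 25. 44.  9. -1. -1. -1.]
 [-3. -1.  8.  5.  9. 35. 41. 46. -2.  0. -1. 12. 44. 40.  6. -1.  1.  2.]
 [-0. -0.  6.  8.  6.  8. 31. 42. 43. 44. 43. 43.  8.  5.  0. -2.  1.  2.]
 [ 0.  1.  1.  4.  7.  7.  5.  8. 15.  6.  6.  6. 
[... 1648 characters left out ...]
57. 156. 155. 154. 154. 155. 155. 155. 156. 159. 174. 195.]
 [160. 157. 155. 154. 203. 203. 202. 203. 203. 203. 156. 157. 159. 196.]
 [157. 156. 196. 204. 203. 205. 205. 204. 205. 205. 199. 156. 158. 167.]
 [158. 180. 187. 194. 200. 202. 202. 203. 200. 196. 190. 183. 158. 160.]
 [158. 179. 182. 188. 190. 193. 194. 193. 191. 190. 183. 180. 159. 161.]
 [162. 209. 182. 181. 181. 184. 185. 185. 182. 182. 181. 209. 162. 210.]
 [212. 161. 211. 210. 210. 211. 183. 183. 210. 211. 210. 211. 165. 210.]
 [212. 212. 162. 211. 213. 213. 210. 213. 214. 212. 164. 213. 212. 212.]
 [214. 212. 214. 214. 166. 165. 164. 165. 167. 214. 215. 214. 215. 214.]]
[255 190   0] [130 134 138] [206 208 212] [201 203 207]
```

The orange cap (flange around (317,275)) is centred between the fingers at columns 217 and 427. It's the only orange cap in view. Its top renders hollow.

>>> jog_arm --pt "0 0 0 1 0 3 -1" --pt "0 0 0 0 0 0 0" --pt "0 0 0 0 0 0 0.2" --pt "0 0 0 0 0 0 0.5" --pt "0 0 0 0 0 0 1" --pt "0 0 0 0 0 0 1" --pt "0 0 0 0 0 0 1" --pt "0 0 0 0 0 0 1" --force 40

```text
clock: 28.72
tcp_pos: [461.3, -140.4, 13.7]
ee_rot: [2.22, 2.221, -0.001]
wrist_force: [-13.3, 3.2, 28.3]
opening: 29.7
gripper_force: 36.5
```

>>> jog_arm --pt "0 0 0 0 0 -5 1" --pt "0 0 0 0 0 -15 1" --pt "0 0 0 0 0 -10 1" --pt "0 0 0 0 0 0 1" --pt "0 0 0 0 0 0 1" --pt "0 0 0 0 0 0 1"

```text
clock: 29.22
tcp_pos: [460.6, -139.7, 40.5]
ee_rot: [-2.221, -2.222, 0.0]
wrist_force: [-0.6, -0.5, -0.0]
opening: -0.3
gripper_force: 0.0
```

```bash
python3 st.py 2;python3 - <<'E'
from h import *
import cv2
q,d=bot.snapshot("wrist");p,e=bot.snapshot("scene")
a=cv2.resize(q[:,:,::-1],None,fx=.75,fy=.75);b=cv2.resize(p[170:290,220:300,::-1],None,fx=3,fy=3)
cv2.imwrite("pics/w6.png",np.hstack([a,b]))
E
```

```text
29.27 [ 460.3 -139.6   40.2] [-0.1  0.5 -0.1] -0.1 yaw -6.2828 tilt
29.32 [ 460.2 -139.6   40.1] [-0.4 -0.4 -0.4] -0.0 yaw -6.2828 tilt
```

View pics/w6.png

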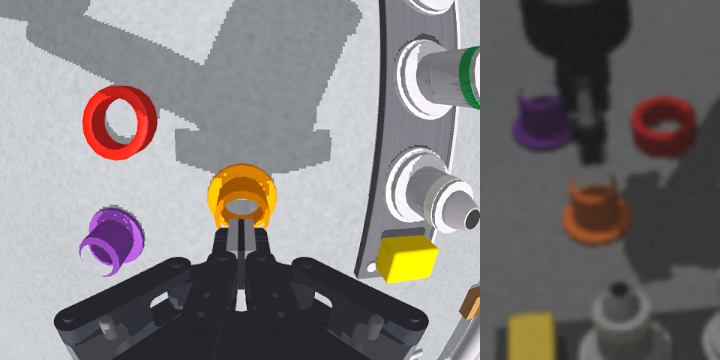

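The fingers slipped off the cap. They're shut behind it, and the cap still stands flange-down at about (242,195). I'll measure it again.

```bash
cat > wr.py <<'E'
from h import *
from scipy.spatial.transform import Rotation as R
import cv2
np.set_printoptions(precision=1,suppress=True,linewidth=150)
def wcloud():
    s=bot.state();p,d=bot.snapshot("wrist");c=bot.get_calibration("wrist")
    f=240/np.tan(np.radians(c["vertical_fov"]/2));v,u=np.mgrid[:480,:640]
    x=u-c["cx"];y=v-c["cy"];r=np.hypot(x,y)+1e-9;k=np.tan(r/f)/r
    P=np.stack([x*k*d,y*k*d,d],-1);T=c["T_tool_cam"]
    W=(P@T[:3,:3].T+T[:3,3])@R.from_rotvec(s["ee_rot"]).as_matrix().T+s["tcp_pos"]
    W[d<=0]=np.nan
    return s,p,W
def fit(P,lo,hi,r):
    Q=P[(P[:,2]>lo)&(P[:,2]<hi)]
    return circ(Q,r),len(Q)
if __name__=="__main__":
    s,p,W=wcloud();print("wrist tcp",s["tcp_pos"])
    src={"wrist":(p,W)}
    for cam in("top","scene"):
        q,d=bot.snapshot(cam);src[cam]=(q,cloud(cam,d))
    for n,(q,w) in src.items():
        a=q.astype(int);m=(a[...,0]>1.5*a[...,2]+20)&(a[...,0]-a[...,1]>12)&(np.hypot(w[...,0]-460,w[...,1]+140)<70)
        P=w[m];P=P[~np.isnan(P[:,0])]
        e=[(np.percentile(P[(P[:,2]<12),i],1)+np.percentile(P[(P[:,2]<12),i],99))/2 for i in(0,1)]
        print(n,len(P),"zmax",np.percentile(P[:,2],97),"flange mid",np.array(e),"body",fit(P,11,22,19),"rim",P[P[:,2]>40].mean(0))
E
python3 wr.py
```

```text
wrist tcp [ 460.3 -139.6   40.2]
wrist 5436 zmax 45.46437130284904 flange mid [ 461.4 -138.8] body ((array([ 461.3, -141.1]), np.float64(1.7095046407908905)), 552) rim [ 461.7 -132.1   44.2]Traceback (most recent call last):
  File "wr.py", line 24, in <module>
    e=[(np.percentile(P[(P[:,2]<12),i],1)+np.percentile(P[(P[:,2]<12),i],99))/2 for i in(0,1)]
        ~~~~~~~~~~~~~^^^^^^^^^^^^^^^^^^^^
    return _quantile_unchecked(
        a, q, axis, out, overwrite_input, method, keepdims, weights)
    return _ureduce(a,
                    func=_quantile_ureduce_func,
    ...<5 lines>...
                    overwrite_input=overwrite_input,
                    method=method)
    r = func(a, **kwargs)
    result = _quantile(arr,
                       quantiles=q,
    ...<2 lines>...
                       out=out,
                       weights=wgt)
    slices_having_nans = np.isnan(arr[-1, ...])
                                  ~~~^^^^^^^^^
IndexError: index -1 is out of bounds for axis 0 with size 0
```

>>> jog_arm --pt "0 0 0 0 0 -20 1" --pt "0 0 0 0 0 -20 1" --pt "0 0 0 0 0 -10 -1" --pt "0 0 0 0 0 0 -1" --pt "0 0 0 0 0 0 -1" --pt "0 0 0 0 0 0 -1" --pt "0 0 0 0 0 0 -1" --pt "0 0 0 0 0 0 -1"

```text
clock: 30.23
tcp_pos: [460.0, -139.5, 89.8]
ee_rot: [-2.22, -2.221, 0.001]
wrist_force: [0.1, -0.0, -0.2]
opening: 72.6
gripper_force: 0.0
```

```bash
sed -i 's/-140)<70/-140)<70/; s/a\[...,0\]>1.5\*a\[...,2\]+20/a[...,0]>1.4*a[...,2]+8/; s/a\[...,1\]>12/a[...,1]>6/' wr.py; python3 wr.py; python3 st.py 1
```

```text
wrist tcp [ 460.  -139.5   89.8]
wrist 4024 zmax 45.4093751851779 flange mid [ 461.4 -141.7] body ((array([ 461.3, -139.3]), np.float64(1.6337775772264969)), 431) rim [ 460.8 -137.4   43.8]
30.43 [ 460.6 -139.7   90.5] [-0.3 -0.2  0.3] 85.5 yaw -6.2828 tilt
  return _methods._mean(a, axis=axis, dtype=dtype,
  ret = um.true_divide(
Traceback (most recent call last):
  File "wr.py", line 25, in <module>
    print(n,len(P),"zmax",np.percentile(P[:,2],97),"flange mid",np.array(e),"body",fit(P,11,22,19),"rim",P[P[:,2]>40].mean(0))
                                                                                   ~~~^^^^^^^^^^^^
  File "wr.py", line 15, in fit
    return circ(Q,r),len(Q)
           ~~~~^^^^^
  File "h.py", line 12, in circ
    g=least_squares(lambda q:np.hypot(*(P[:,:2]-q).T)-r,np.median(P[:,:2],0),loss="soft_l1",f_scale=1.5)
ValueError: Initial guess is outside of provided bounds
```

>>> jog_arm --pt "0 0 0 0 0.5 15 -1" --pt "0 0 0 0 0 25 -1" --pt "0 0 0 0 0 20 -1" --pt "0 0 0 0 0 12 -1" --pt "0 0 0 0 0 6 -1" --pt "0 0 0 0 0 3 -1" --pt "0 0 0 0 0 0 -1" --pt "0 0 0 0 0 0 -1" --pt "0 0 0 0 0 0 -1" --pt "0 0 0 0 0 0 -1"

```text
clock: 31.27
tcp_pos: [462.3, -140.2, 11.1]
ee_rot: [2.22, 2.221, 0.001]
wrist_force: [-0.2, 0.7, 0.3]
opening: 85.3
gripper_force: 0.0
```

```bash
python3 st.py 3
```

```text
31.32 [ 462.1 -140.1   10.9] [0.  0.6 0.8] 85.3 yaw 0.0004 tilt
31.37 [ 461.9 -140.1   10.7] [ 0.5 -0.8  0.1] 85.6 yaw 0.0004 tilt
31.42 [ 461.8 -140.    10.6] [ 0.1 -0.  -0.4] 85.7 yaw 0.0004 tilt
```

>>> jog_arm --pt "0 0 0 0 0 2.5 -1" --pt "0 0 0 0 0 0 -1" --pt "0 0 0 0 0 0 0" --pt "0 0 0 0 0 0 0" --pt "0 0 0 0 0 0 0" --pt "0 0 0 0 0 0 0.05" --pt "0 0 0 0 0 0 0.1" --pt "0 0 0 0 0 0 0.15" --pt "0 0 0 0 0 0 0.2" --force 25

```text
clock: 32.17
tcp_pos: [461.3, -139.9, 7.7]
ee_rot: [-2.221, -2.222, 0.0]
wrist_force: [-1.5, 1.2, 3.6]
opening: 36.0
gripper_force: 24.6
```

>>> jog_arm --pt "0 0 0 0 0 0 0.25" --pt "0 0 0 0 0 0 0.3" --pt "0 0 0 0 0 0 0.3"

```text
clock: 32.42
tcp_pos: [461.4, -139.9, 7.7]
ee_rot: [2.221, 2.222, 0.0]
wrist_force: [-2.5, 0.2, 6.0]
opening: 35.9
gripper_force: 24.8
```

>>> jog_arm --pt "0 0 0 0 0 0 1" --pt "0 0 0 0 0 -5 1" --pt "0 0 0 0 0 -15 1" --pt "0 0 0 0 0 -10 1" --pt "0 0 0 0 0 0 1" --pt "0 0 0 0 0 0 1" --pt "0 0 0 0 0 0 1"

```text
clock: 33.0
tcp_pos: [461.2, -139.8, 37.2]
ee_rot: [-2.221, -2.222, 0.0]
wrist_force: [-0.1, -0.4, -0.6]
opening: 36.0
gripper_force: 25.2
```

```bash
python3 st.py 1;python3 - <<'E'
from h import *
import cv2
q,d=bot.snapshot("wrist");p,e=bot.snapshot("scene")
a=cv2.resize(q[:,:,::-1],None,fx=.75,fy=.75);b=cv2.resize(p[170:290,220:300,::-1],None,fx=3,fy=3)
cv2.imwrite("pics/w7.png",np.hstack([a,b]))
E
```

```text
33.05 [ 460.9 -139.7   36.8] [ 0.2 -0.4 -0.6] 35.6 yaw -6.2828 tilt
```

View pics/w7.png

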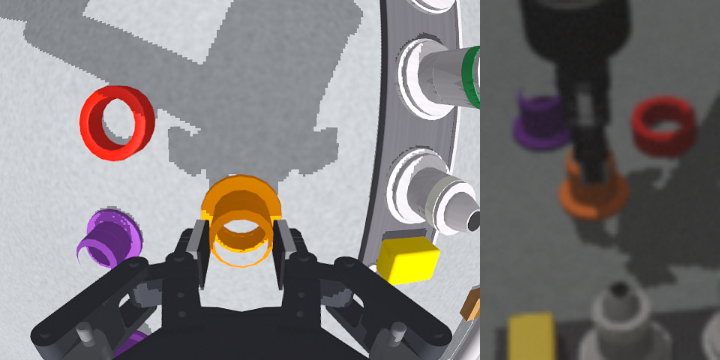

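The cap is held between the pads and clear of the table.

>>> jog_arm --pt "0 0 0 0 0 -15 1" --pt "0 0 0 0 0 -30 1" --pt "0 0 0 0 0 -35 1" --pt "0 0 0 0 0 -35 1" --pt "0 0 0 0 0 -25 1" --pt "0 0 0 0 0 -8 1" --pt "0 0 0 10 5 0 1" --pt "0 0 0 22 12 0 1" --pt "0 0 0 32 17 0 1" --pt "0 0 0 32 17 0 1"

```text
clock: 33.98
tcp_pos: [511.6, -42.4, 182.7]
ee_rot: [-2.221, -2.217, 0.003]
wrist_force: [0.4, -1.0, -0.3]
opening: 35.3
gripper_force: 25.4
```

>>> jog_arm --pt "0 0 0 32 17 0 1" --pt "0 0 0 32 17 0 1" --pt "0 0 0 32 17 0 1" --pt "0 0 0 32 17 0 1" --pt "0 0 0 28 16 0 1" --pt "0 0 0 18 10 0 1" --pt "0 0 0 9 5 0 1" --pt "0 0 0 3 2 0 1" --pt "0 0 0 0 0 0 1" --pt "0 0 0 0 0 0 1"

```text
clock: 34.82
tcp_pos: [612.5, 141.4, 184.3]
ee_rot: [-2.221, -2.221, 0.003]
wrist_force: [1.0, 0.4, -0.7]
opening: 35.7
gripper_force: 25.4
```

```bash
python3 st.py 5
```

```text
34.87 [612.6 141.1 184.8] [ 0.3  0.5 -0.5] 35.9 yaw -6.2838 tilt
34.92 [612.8 140.9 185.2] [ 0.2 -0.5 -1.3] 35.4 yaw -6.2842 tilt
34.97 [613.  141.  185.5] [ 0.1  0.1 -0.4] 35.7 yaw -0.0011 tilt
35.02 [613.1 141.1 185.7] [ 0.1  0.8 -1.4] 35.5 yaw -0.0011 tilt
35.07 [613.2 141.2 185.8] [ 0.5 -0.1 -1.3] 35.9 yaw -0.0009 tilt
```

>>> jog_arm --pt "0 0 0 1.5 0 8 1" --pt "0 0 0 0 0 8 1" --pt "0 0 0 0 0 2 1" --pt "0 0 0 0 0 0 1" --pt "0 0 0 0 0 0 1" --pt "0 0 0 0 0 0 1"

```text
clock: 35.57
tcp_pos: [613.3, 143.8, 167.6]
ee_rot: [2.221, 2.222, 0.0]
wrist_force: [-1.1, 0.3, -2.6]
opening: 35.7
gripper_force: 25.4
```

```bash
python3 st.py 2;python3 - <<'E'
from wr import *
s,p,W=wcloud();q,e=bot.snapshot("scene")
P=W.reshape(-1,3);P=P[(np.hypot(P[:,0]-613,P[:,1]-143)<50)]
for a,b,r in((45,125,20),(162,168,28),(172,188,19)):
    try: print(a,b,fit(P,a,b,r))
    except Exception as x: print(x)
a=cv2.resize(p[:,:,::-1],None,fx=.75,fy=.75);b=cv2.resize(q[150:290,350:430,::-1],None,fx=2.5,fy=360/140)
cv2.imwrite("pics/w8.png",np.hstack([a,b]))
E
```

```text
35.62 [613.4 143.8 167.8] [-0.1  0.3 -0.6] 35.7 yaw 0.0005 tilt
35.67 [613.5 143.8 167.9] [-0.2  0.5 -1.2] 35.9 yaw 0.0005 tilt
45 125 ((array([613.3, 141.6]), np.float64(0.24788236093914248)), 1156)
162 168 ((array([614.3, 138.8]), np.float64(4.284054355644482)), 2052)
172 188 ((array([614. , 143.8]), np.float64(1.5689172790646908)), 2125)
```

View pics/w8.png

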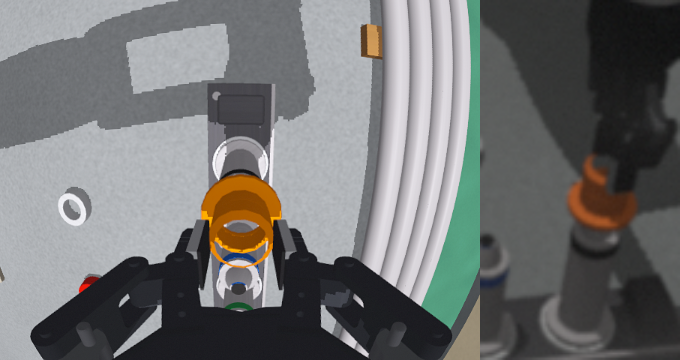

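The cap hangs just above the 136's tip, about 2 mm off in y.

>>> jog_arm --pt "0 0 0 -1.5 0 0 1" --pt "0 0 0 0 0 4 1" --pt "0 0 0 0 0 6 1" --pt "0 0 0 0 0 6 1" --pt "0 0 0 0 0 5 1" --pt "0 0 0 0 0 3 1" --pt "0 0 0 0 0 1 1" --pt "0 0 0 0 0 0 1" --pt "0 0 0 0 0 0 1" --pt "0 0 0 0 0 0 1"

```text
clock: 36.6
tcp_pos: [613.3, 142.2, 142.5]
ee_rot: [2.221, 2.222, 0.0]
wrist_force: [0.5, 0.5, -0.8]
opening: 36.0
gripper_force: 25.4
```

>>> jog_arm --pt "0 0 0 0 0 1 1" --pt "0 0 0 0 0 0.5 1" --pt "0 0 0 0 0 0 1" --pt "0 0 0 0 0 0 1"

```text
clock: 36.93
tcp_pos: [613.6, 142.3, 141.8]
ee_rot: [2.22, 2.221, 0.001]
wrist_force: [-1.9, -0.4, 5.4]
opening: 35.7
gripper_force: 26.0
```

Contact with 5 N, at the expected height. I'll release and retreat.

>>> jog_arm --pt "0 0 0 0 0 0 0.05" --pt "0 0 0 0 0 0 0.0" --pt "0 0 0 0 0 0 -0.3" --pt "0 0 0 0 0 0 -1" --pt "0 0 0 0 0 0 -1" --pt "0 0 0 0 0 0 -1" --pt "0 0 0 0 0 -20 -1" --pt "0 0 0 0 0 -35 -1" --pt "0 0 0 0 0 -35 -1"

```text
clock: 37.68
tcp_pos: [611.8, 142.0, 230.0]
ee_rot: [-2.219, -2.22, 0.005]
wrist_force: [0.4, -0.1, -0.2]
opening: 85.3
gripper_force: 0.0
```

>>> jog_arm --pt "0 0 0 0 -20 -10 -1" --pt "0 0 0 0 -35 0 -1" --pt "0 0 0 0 -35 0 -1" --pt "0 0 0 0 -35 0 -1" --pt "0 0 0 0 -15 0 -1" --pt "0 0 0 0 0 0 -1" --pt "0 0 0 0 0 0 -1" --pt "0 0 0 0 0 0 -1"

```text
clock: 38.35
tcp_pos: [473.9, 142.2, 241.3]
ee_rot: [2.221, 2.221, 0.001]
wrist_force: [0.6, 0.4, -0.0]
opening: 85.6
gripper_force: 0.0
```

Run:
```python
from wr import *
s=bot.state();print(s["clock"],s["tcp_pos"],s["opening"],s["wrist_force"])
for cam in("top","scene"):
    p,d=bot.snapshot(cam);P=cloud(cam,d).reshape(-1,3)
    if cam=="scene":cv2.imwrite("pics/s9.png",cv2.resize(p[160:310,220:460,::-1],None,fx=3,fy=3))
    for n,c,h in(("70",(611,-127),70),("92",(612,-37),92),("114",(612,52),114),("136",(613,142),136)):
        Q=P[np.hypot(P[:,0]-c[0],P[:,1]-c[1])<36]
        print(cam,n,"top z",np.percentile(Q[:,2],98),"tube lo",fit(Q,30,18+h/2,20)[0],"hi",fit(Q,18+h/2-4,18+h-24,20)[0])
    print(cam,"cap body",fit(Q,144,176,19),"flange z",np.median(Q[(Q[:,2]>130)&(Q[:,2]<150),2]))
```

```text
38.35 [473.9 142.2 241.3] 85.55375623187703 [ 0.6  0.4 -0. ]
top 70 top z 88.84987800067802 tube lo (array([ 580.9, -106.3]), np.float64(3.9047967201740734)) hi (array([ 610. , -126.5]), np.float64(2.4828316098252983))
top 92 top z 110.63908775216217 tube lo (array([609.9, -36.6]), np.float64(0.4087380247389787)) hi (array([609.5, -36.7]), np.float64(1.935828369059684))
top 114 top z 132.52155376794352 tube lo (array([610.9,  51.6]), np.float64(0.23353526543085612)) hi (array([610.4,  51.7]), np.float64(1.618844537786194))
top 136 top z 178.5015560306713 tube lo (array([584.6, 121.2]), np.float64(4.567021797470745)) hi (array([612.3, 143.4]), np.float64(0.9273945407946467))
top cap body ((array([612.7, 140. ]), np.float64(3.9672395232485163)), 323) flange z 140.95683951488337
scene 70 top z 87.98676641879197 tube lo (array([ 613.2, -126.7]), np.float64(0.6375417884446931)) hi (array([ 613.5, -126.6]), np.float64(0.9373970336969797))
scene 92 top z 109.3284813842656 tube lo (array([612.2, -36.4]), np.float64(0.6840185770807484)) hi (array([612.7, -36.5]), np.float64(0.7084168634740045))
scene 114 top z 131.1188853946181 tube lo (array([613.3,  51.7]), np.float64(0.6666061329361681)) hi (array([613.4,  51.5]), np.float64(0.7267705334256486))
scene 136 top z 176.89574055935418 tube lo (array([615.2, 143.4]), np.float64(0.714037839032443)) hi (array([615.1, 143.4]), np.float64(0.6538144340780842))
scene cap body ((array([616.2, 141.7]), np.float64(1.0371758756606033)), 274) flange z 140.20596793379642
```

View pics/s9.png

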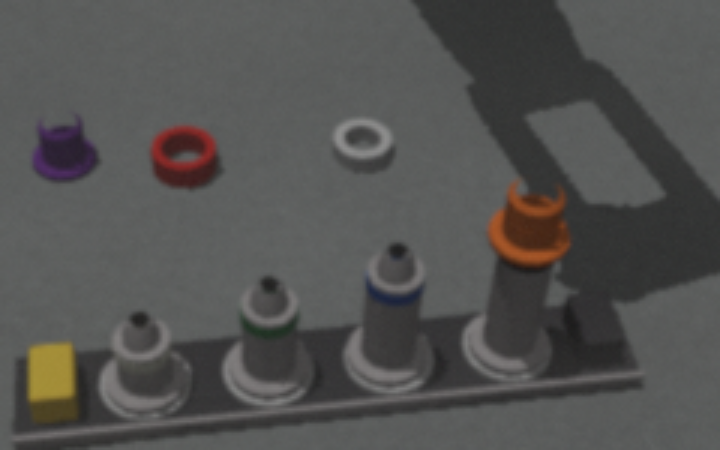

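All four stand seated in order of height from the yellow block. The cap is flat on the shoulder of the tallest: its flange top is at 141 and its body top at 179, both as expected.

```bash
python3 -c "
from cell import bot
print(bot.close_job())"
```

```text
the job is handed in; nothing more can be done
None
```

I handed the job in at about 38 s of robot time, with all four reducers seated upright in height order from the yellow block and the orange cap seated on the tallest; the first grip on the cap slipped and a lower one held, and no verdict came back.

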